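Roll the paint tin home in its rack with the paddle

TASK

Take the wooden paddle from its stand and, touching the tin only with the paddle, roll the paint tin up the rack's ramp and over the step into the pocket; push on so that the tin drives the sliding bookend fully home on its buffer, and press there with about 9 N for a second. Push gently, never harder than 15 N; then put the paddle back upright in its stand, let go and back off. Leave the bottles and the cup alone.

Things in the scene. Friction and masses are not known exactly. Their poses are not given: they have to be found in the camera images.
- rack: Plywood tin rack fixed on the table, 345 mm long (x -118 to 227), 136 mm wide; +x is the way the tin rolls, z up, origin at table height on the channel's middle line. Side walls 50 mm high, channel 116 mm wide. Ramp rises 4 degrees from x = -110 mm (12 mm high) to x = 80 mm (25 mm). A cross bar 19 mm high at x = -118 to -110 mm stops the tin at the low end. All of it is lower than 65 mm
- step_edge (a point): Top edge of the step at the ramp's upper end, middle of the channel, 25 mm above the table (rack x = 80 mm); beyond it lies the level pocket floor, 19 mm above the table
- tin_centre (a point): Centre of the steel paint tin: diameter 60, length 110 mm, 0.17 to 0.33 kg, lying across the channel (its axis, own y, level). It starts against the cross bar, centre 43 mm above the table, and rolls back if let go on the ramp. Centre 55 mm high at the ramp's top, 49 mm in the pocket. Own x and z turn as it rolls
- bookend: Aluminium bookend across the pocket, 108 mm wide, 14 mm thick, top 57 mm above the table; origin under its face towards the tin, at table height. It slides along rack +x against about 2.5 N of friction and stays where it is left, until its back meets the dark buffer block behind it (hard stop). Where that is differs each time and is not given: face at rack x = 151 to 175 mm when home
- paddle_grip (a point): Grip point inside the handle of the upright wooden paddle, 78 mm above its foot, 37 mm below its top. 115 mm tall, 50 g: the lower 60 mm is a blade 50 mm wide (own y), 10 mm thick (own x); above it the handle, 26 mm wide (y), 16 mm thick (x): pinch it across its thickness. Stands loose in the stand, foot 10 mm above the table; z up
- stand_slot (a point): Centre of the slot's mouth, 40 mm above the table, in the dark wooden paddle stand fixed on the table (60 x 100 x 40 mm). Slot 14.5 mm (own x) by 54.5 mm (own y), 30 mm deep; z up. The paddle's axes lie along the stand's
- bottle_a_c (a point): Bystander: paint bottle, diameter 60 mm, 150 mm tall; point half-way up
- bottle_b_c (a point): Bystander: paint bottle, diameter 60 mm, 150 mm tall; point half-way up
- cup_c (a point): Bystander: white mixing cup, rim diameter 84 mm, 90 mm tall; point half-way up
Not all that is in view belongs to the job. Of the things like the part that bears paddle_grip, leave any that is green; of the rest the smaller one is meant.

How it is judged:
By the outcome, as a careful person would: the job done as asked, in the order asked, and still so for the second after the job is handed in, with the robot touching nothing.
It also fails if it takes over 70 s, if anything falls off the work surface, if the arm or the gripper's body presses on something with over 40 N, if the wrist force passes 120 N, or if a joint passes its speed limit or range.

ROBOT

A 6-joint arm with a two-finger parallel gripper is mounted at the origin on the work surface. World frame = base frame: x ahead of the robot, y to its left, z up, the work surface at z = 0. Lengths are in m, angles in rad, forces in N, time in s.
With the tool pointing down it reaches from about 0.375 to 0.9 m from the base axis. Payload 3.1 kg.
Tool frame: the origin (TCP) lies between the finger pads; the fingertips stand 19 mm ahead of it and the grasp point (between the pads) is the TCP; z points along the fingers, y is the line along which they close (so a half turn about z gives the same grasp; the last joint's range is limited). The gripper opens to 87 mm and grips with 3 to 60 N. Pads are 19 mm wide; open, the fingers measure 117 mm over their backs; the gripper's body (75 mm by 190 mm) begins 51 mm behind the grasp point.
Start: joints at [-1.528, 0.527, 1.433, -0, 1.181, -0.178], TCP at [0.138, -0.61, 0.242] pointing down, gripper open.
Joint ranges: [-3.08, 3.08], [-0.75, 2.2], [0.22, 2.44], [-1.43, 4.57], [0, 2.65], [-2.85, 2.85]. Speed limits (rad/s): [2.79, 2.79, 3.14, 3.14, 3.14, 3.14].

INTERFACE

Orientations are given as a unit quaternion [x, y, z, w].
In Python, from rig import robot, camera, camera_info, hand_in gives the robot as it stands.
- The arm moves only by the shell command python3 -m handwheel 'ROWS' [FORCE]. ROWS is a JSON object of lists of equal length, an entry for each row: "hand": the opening, from 0 (shut) to 1 (fully open); "translation": the shift along the world's x, y, z in mm, a list of three; "turn": the turn, a rotation vector about the world's x, y, z in rad, a list of three. In form: {"hand": [hand, ...], "translation": [[tx, ty, tz], ...], "turn": [[ax, ay, az], ...]}. A call has 1 to 12 rows; each row is the pose to reach, as a shift and turn from the pose commanded when the call began; what a row does not reach only later rows make up. A row lasts 1/12 s, in which the tool goes at most 41.7 mm and 7.16 degrees, less where a joint would pass 70% of its speed; a pose out of reach is approached as far as the arm can. A call with a gripper value outside its range is refused whole. The fingers move at their own pace and stop on an object; FORCE is the grip in N (left out, the last holds). Time passes only in rows, so rows that repeat a pose let the fingers close. It gives the time, the measured TCP pose, the force, the opening and the grip force at its end, in the units of the state.
- robot.get_obs(): the state, without advancing time (a new reading comes with each control period).
- camera(name): name is "scene" or "top" or "wrist"; returns (picture, depth): 400x640x3 uint8, red, green, blue; 400x640 float32, m along the optical axis (not along the pixel's ray), 0 where there is no reading.
- camera_info(name): a dict with "vertical_fov" (degrees; the focal length in pixels is half the picture's height over the tangent of half this angle, whatever the lens; pixels are square), "cx", "cy" (the principal point, pixels), "world_from_camera" (4x4, takes a point from camera to world coordinates). Camera axes: x right, y down, z forward; pixel columns grow to the right and rows downward; lengths in m; the calibration is good to about 2 mm. A picture is of the moment at which its call begins: read the wrist's pose just before it. camera_info takes no time and is no camera call; for the wrist camera it gives the pose at the moment of the call.
- hand_in(): hands the job in; it is judged then, once.
The state is a dict: "time": time; "q": joint angles; "joint_velocities": joint speeds; "joint_torque": joint torques, N m; "position": TCP position; "tool_rot": TCP orientation; "ft_force": force on the tool from outside, world axes, zero at the start; "moment": the same for the moment, N m; "grip_width": finger opening in m; "grip_force": force on a finger pad.
Only numpy, scipy, OpenCV 4.12 (cv2) and the standard library are available. Lean on these libraries where they do the work, as an engineer would, in place of code of your own. Each camera call takes 0.05 s, during which the arm holds its last target. There are 200 camera calls.

## Working session

There is one attempt and no reset: what is moved stays moved. The work goes in short steps, Python scripts to look and compute and a shell command to move; the robot and the scene stay as the last step left them, time stands still between calls to the robot, and variables do not carry over. Pictures are saved under pics/ and viewed, at most 10 in all, crops included, and the job is handed in when it is done.

```bash
mkdir -p pics; ls
cat > h.py <<'E'
import numpy as np, cv2
from rig import robot, camera, camera_info, hand_in
def snap(n,f=None):
    i=camera_info(n); p,d=camera(n)
    if f: cv2.imwrite('pics/'+f,p[:,:,::-1])
    F=200/np.tan(np.radians(i['vertical_fov'])/2)
    v,u=np.mgrid[0:400,0:640]
    c=np.stack([(u-i['cx'])/F*d,(v-i['cy'])/F*d,d,np.ones_like(d)],-1)
    w=(c@np.array(i['world_from_camera']).T)[...,:3]
    w[d<=0]=np.nan
    return p,d,w
E
python3 - <<'E'
from h import *
for n in('top','scene'):
    p,d,w=snap(n,n+'0.png'); np.savez('/tmp/'+n,p=p,d=d,w=w); print(n,camera_info(n))
print(robot.get_obs())
E
```

```text
pics
top {'vertical_fov': 54.37196219667424, 'cx': 320.6322233892714, 'cy': 195.25534170191, 'world_from_camera': array([[-0.02583236, -0.99565409,  0.08947414,  0.50028276],
       [-0.99899371,  0.02899405,  0.03421856,  0.10365995],
       [-0.03666407, -0.08850016, -0.99540116,  0.9090643 ],
       [ 0.        ,  0.        ,  0.        ,  1.        ]])}
scene {'vertical_fov': 42.298014215790246, 'cx': 316.3361375932742, 'cy': 207.05997183504144, 'world_from_camera': array([[ 0.22512109,  0.51593617, -0.82651701,  1.38932958],
       [ 0.9742859 , -0.12734539,  0.18587665, -0.07705099],
       [-0.00935264, -0.84710862, -0.53133747,  0.63753838],
       [ 0.        ,  0.        ,  0.        ,  1.        ]])}
{'time': 0.1, 'q': array([-1.52750107e+00,  5.28384536e-01,  1.43377247e+00, -2.40608712e-05,
        1.18142730e+00, -1.78501410e-01]), 'joint_velocities': array([-0.00074035, -0.00246567, -0.00298245,  0.00067561, -0.00056062,
        0.00023706]), 'joint_torque': array([-5.37683331e-05, -4.40986061e+01, -1.77151144e+01,  6.35189912e-02,
        5.34148165e-02, -3.87946579e-05]), 'position': array([ 0.13748294, -0.6090442 ,  0.24066305]), 'tool_rot': array([ 9.93856080e-01,  1.10675653e-01,  5.61695656e-05, -9.94301457e-04]), 'ft_force': array([ 0.209586  , -0.77967938, -0.85865687]), 'moment': array([-0.02989155, -0.02043072, -0.0704673 ]), 'grip_force': 0.0, 'grip_width': 0.08698154628656592}
```

View pics/top0.png

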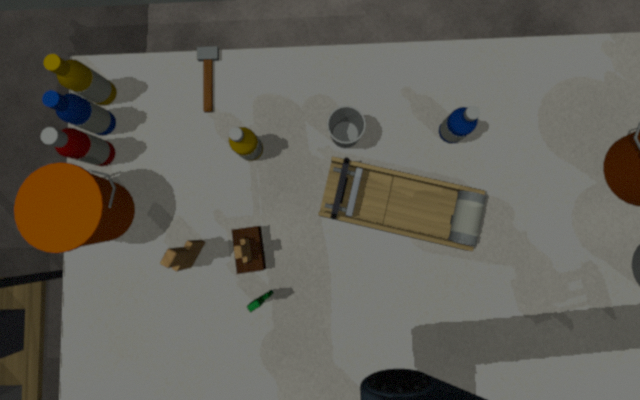

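View pics/scene0.png

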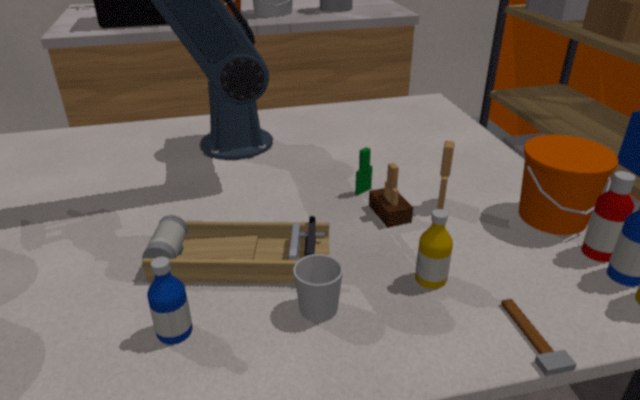

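Top view: there are three paddles. The tan one is in the dark stand (243,250), a larger tan one stands free (183,255), and a green one is at (260,300). I choose the tan one in the stand. The rack runs from the tin (467,218) left to the bookend (353,190) and the dark buffer (341,187). Next I measure these and crop in close.

Run:
```python
from h import *
t=np.load('/tmp/top.npz'); p,w=t['p'],t['w']
def reg(u0,u1,v0,v1,z0,z1):
    q=w[v0:v1,u0:u1].reshape(-1,3); return q[(q[:,2]>z0)&(q[:,2]<z1)]
def rect(q):
    r=cv2.minAreaRect((q[:,:2]*1000).astype(np.float32)); return np.round(r[0],1),np.round(r[1],1),round(r[2],2),len(q)
print('table z',np.nanmedian(w[300:320,150:200,2]))
print('rack',rect(reg(312,495,150,255,.044,.053)))
print('stand',rect(reg(228,270,222,276,.03,.046)))
for nm,b in dict(pad=(225,270,222,276),big=(155,210,230,280),green=(240,280,285,320)).items():
    q=reg(*b,.05,.3); print(nm,'top',np.percentile(q[:,2],98))
    for z in(.06,.08,.1):
        s=q[(q[:,2]>z)]; print(z,rect(s))
q=reg(440,495,185,250,.06,.08); print('tin top',q[:,2].max(),rect(q), q[q[:,2]>.070].mean(0))
q=reg(312,385,150,230,.053,.07); print('buf/book',rect(q))
for v in(185,192,199): print([ (u,np.round(w[v,u]*1000).astype(int).tolist()) for u in range(330,366,3)])
for nm,b in dict(ba=(435,480,100,145),bb=(225,265,120,162),cup=(325,368,100,148)).items():
    q=reg(*b,.03,.2); print(nm,rect(q))
s=np.load('/tmp/scene.npz')
a=cv2.resize(p[215:320,150:290],None,fx=4,fy=4)[:,:,::-1]; b=cv2.resize(s['p'][130:235,330:470],None,fx=4,fy=4)[:,:,::-1]
cv2.imwrite('pics/crop.png',cv2.resize(np.hstack([a,b]),(800,300)))
```

```text
table z 0.00025780837415873004
rack (array([556.2, -42.2]), array([344.2, 136.3]), 75.29, 1506)
stand (array([461.5, 301.4]), array([99.8, 60.6]), 6.54, 962)
pad top 0.1273699304969874
0.06 (array([461.6, 301.2]), array([49.3, 16.9]), 3.58, 235)
0.08 (array([461.6, 301.3]), array([25.9, 16.9]), 4.79, 158)
0.1 (array([461.5, 301.5]), array([25.8, 16.9]), 6.69, 131)
big top 0.15941892684297604
0.06 (array([454. , 429.7]), array([22.8, 68.3]), 59.59, 623)
0.08 (array([454. , 429.7]), array([22.8, 68.3]), 59.59, 535)
0.1 (array([454.7, 429.3]), array([22.7, 35. ]), 60.19, 396)
green top 0.11720566724958668
0.06 (array([355.4, 268. ]), array([15.9, 36.6]), 30.05, 182)
0.08 (array([352.7, 272.9]), array([15.9, 25.5]), 30.66, 138)
0.1 (array([352.5, 272.9]), array([15.9, 25.2]), 29.74, 116)
tin top 0.07573231357388577 (array([ 518.6, -183.2]), array([ 50.5, 112. ]), 74.92, 1178) [ 0.51861817 -0.18369353  0.07203941]
buf/book (array([584.8,  63.6]), array([107. , 139.3]), 76.98, 717)
[(330, [603, 112, 18]), (333, [603, 105, 20]), (336, [603, 98, 17]), (339, [598, 92, 58]), (342, [598, 85, 56
[... 174 characters left out ...]
, 18]), (333, [587, 106, 19]), (336, [583, 99, 57]), (339, [583, 92, 54]), (342, [584, 85, 39]), (345, [586, 78, 18]), (348, [586, 71, 21]), (351, [582, 66, 57]), (354, [582, 60, 57]), (357, [586, 51, 17]), (360, [585, 44, 21]), (363, [585, 37, 19])]
[(330, [571, 113, 20]), (333, [571, 106, 19]), (336, [568, 99, 55]), (339, [568, 93, 55]), (342, [568, 86, 42]), (345, [570, 79, 20]), (348, [570, 72, 18]), (351, [567, 67, 56]), (354, [567, 60, 56]), (357, [569, 51, 20]), (360, [569, 45, 22]), (363, [569, 37, 16])]
ba (array([ 719.9, -169.6]), array([58.7, 51.6]), 40.36, 961)
bb (array([695. , 295.6]), array([53.7, 59.8]), 49.54, 816)
cup (array([724.8,  73.5]), array([81.4, 81.9]), 88.38, 707)
```

View pics/crop.png

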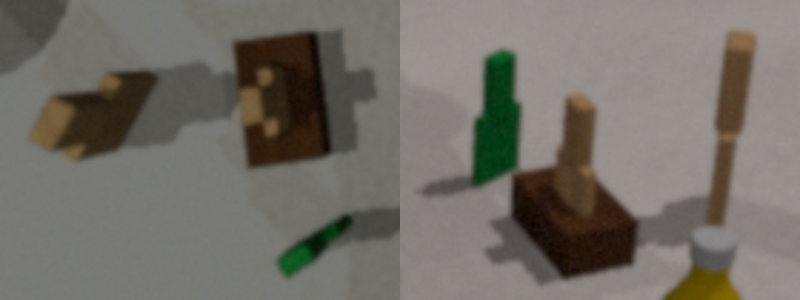

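The crop confirms the choice. The small tan paddle stands in the stand, its top is about 125 mm up, and its handle is 26x16. The free-standing one is larger (160 mm, 35x23), and the other is green. The stand is at (461.5, 301.4) with its slot normal heading 96.5°. The rack heads 75.3° with its origin near (542, -95). I start by going above the paddle, swinging around the base.

```bash
python3 -m handwheel '{"hand":[1,1,1,1,1,1,1,1,1,1,1,1],"translation":[[26,40,0],[52,78,0],[78,116,0],[104,154,0],[130,192,0],[156,230,0],[182,268,0],[208,306,0],[234,344,0],[260,382,0],[286,420,0],[312,458,0]],"turn":[[0,0,0],[0,0,0],[0,0,0],[0,0,0],[0,0,0],[0,0,0],[0,0,0],[0,0,0],[0,0,0],[0,0,0],[0,0,-0.05],[0,0,-0.108]]}'
python3 -m handwheel '{"hand":[1,1],"translation":[[0,0,0],[0,0,0]],"turn":[[0,0,0],[0,0,0]]}'
```

```text
time: 1.1
position: [0.4195, -0.1944, 0.2414]
tool_rot: [0.998, 0.055, -0.0, -0.0]
ft_force: [0.3, -0.2, 1.3]
grip_width: 0.0873
grip_force: 0.0
time: 1.27
position: [0.4196, -0.1941, 0.2413]
tool_rot: [0.998, 0.06, -0.0, -0.0]
ft_force: [-0.6, -0.5, -0.7]
grip_width: 0.0872
grip_force: 0.0
```

```bash
python3 -m handwheel '{"hand":[1,1,1,1,1,1,1,1,1,1,1,1],"translation":[[10,40,0],[20,80,0],[25,120,0],[30,160,0],[35,200,0],[40,240,0],[42,280,0],[42,320,0],[42,360,0],[42,400,0],[42,440,-20],[42,480,-40]],"turn":[[0,0,0],[0,0,0],[0,0,0],[0,0,0],[0,0,0],[0,0,0],[0,0,0],[0,0,0],[0,0,0],[0,0,0],[0,0,0],[0,0,-0.006]]}'
python3 -m handwheel '{"hand":[1,1],"translation":[[0,0,0],[0,0,0]],"turn":[[0,0,0],[0,0,0]]}'
python3 - <<'E'
from h import *
o=robot.get_obs(); p,d,w=snap('wrist','w1.png'); print(o['position'],o['tool_rot'],o['q'])
def rect(q):
    r=cv2.minAreaRect((q[:,:2]*1000).astype(np.float32)); return np.round(r[0],1),np.round(r[1],1),round(r[2],2),len(q)
q=w.reshape(-1,3); q=q[(abs(q[:,0]-.4615)<.06)&(abs(q[:,1]-.3014)<.06)]
print('stand',rect(q[(q[:,2]>.036)&(q[:,2]<.044)])); print('top',rect(q[(q[:,2]>.115)&(q[:,2]<.135)]))
E
```

```text
time: 2.27
position: [0.4627, 0.2786, 0.2047]
tool_rot: [0.999, 0.053, 0.002, -0.0]
ft_force: [0.9, 0.1, -0.1]
grip_width: 0.0869
grip_force: 0.0
time: 2.43
position: [0.4606, 0.2779, 0.2028]
tool_rot: [0.998, 0.055, -0.001, 0.001]
ft_force: [-0.3, 0.0, -0.4]
grip_width: 0.0873
grip_force: 0.0
[0.46061324 0.27787994 0.20275686] [ 9.98488125e-01  5.49425847e-02 -1.46368480e-03  7.96868285e-04] [ 3.35387320e-01  4.63900039e-01  1.68968514e+00 -8.62078573e-04
  9.91261746e-01  1.79671624e+00]
stand (array([462.4, 299.8]), array([99.6, 59.8]), 6.51, 4222)
top (array([462.1, 299.6]), array([26.4, 16.1]), 6.27, 719)
```

View pics/w1.png

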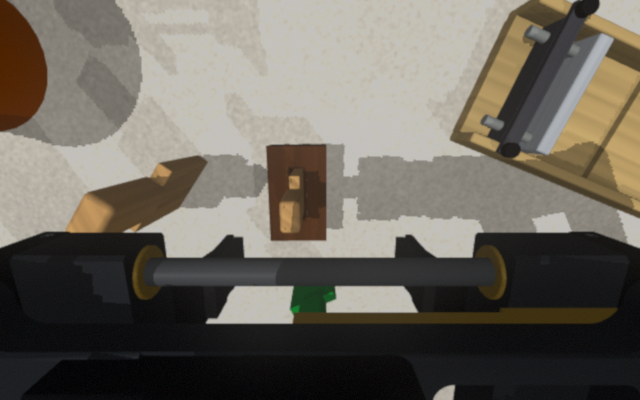

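The wrist view shows the paddle upright in the stand at (290,200), between the fingers' planes. The stand centre is at (462.3, 299.8). I centre the gripper, descend and grip.

```bash
python3 -m handwheel '{"hand":[1,1,1,1,1,1,1,1,1,1],"translation":[[1.6,21.9,0],[1.6,21.9,0],[1.6,21.9,-25],[1.6,21.9,-50],[1.6,21.9,-75],[1.6,21.9,-95],[1.6,21.9,-105],[1.6,21.9,-112],[1.6,21.9,-115],[1.6,21.9,-115]],"turn":[[0,0,0],[0,0,0],[0,0,0],[0,0,0],[0,0,0],[0,0,0],[0,0,0],[0,0,0],[0,0,0],[0,0,0]]}'
python3 -m handwheel '{"hand":[0,0,0,0,0,0,0,0,0,0,0,0],"translation":[[0,0,0],[0,0,0],[0,0,0],[0,0,0],[0,0,0],[0,0,0],[0,0,0],[0,0,0],[0,0,0],[0,0,0],[0,0,0],[0,0,0]],"turn":[[0,0,0],[0,0,0],[0,0,0],[0,0,0],[0,0,0],[0,0,0],[0,0,0],[0,0,0],[0,0,0],[0,0,0],[0,0,0],[0,0,0]]}' 50
```

```text
time: 3.32
position: [0.4632, 0.2994, 0.0896]
tool_rot: [0.999, 0.053, 0.0, -0.0]
ft_force: [0.0, -0.5, -0.2]
grip_width: 0.0869
grip_force: 0.0
time: 4.32
position: [0.4625, 0.3001, 0.0892]
tool_rot: [0.999, 0.054, -0.0, -0.0]
ft_force: [-0.1, 0.1, -0.4]
grip_width: 0.0157
grip_force: 50.0
```

```bash
python3 -m handwheel '{"hand":[0,0,0,0,0,0,0,0,0,0,0,0],"translation":[[0,0,8],[0,0,20],[0,0,35],[0,0,55],[0,0,75],[0,0,90],[4,-30,90],[7,-65,90],[10,-100,90],[13,-138,90],[16,-176,90],[19,-214,90]],"turn":[[0,0,0],[0,0,0],[0,0,0],[0,0,0],[0,0,0],[0,0,0],[0,0,0],[0,0,-0.05],[0,0,-0.11],[0,0,-0.18],[0,0,-0.25],[0,0,-0.31]]}'
python3 -m handwheel '{"hand":[0,0,0,0,0,0,0,0,0,0,0,0],"translation":[[3,-36,0],[6,-72,0],[9,-108,0],[12,-144,0],[15,-180,0],[18,-216,0],[21,-250,0],[23,-280,0],[25,-305,0],[25,-318,0],[25,-318,0],[25,-318,0]],"turn":[[0,0,-0.06],[0,0,-0.06],[0,0,-0.06],[0,0,-0.06],[0,0,-0.06],[0,0,-0.06],[0,0,-0.06],[0,0,-0.06],[0,0,-0.06],[0,0,-0.06],[0,0,-0.06],[0,0,-0.06]]}'
python3 - <<'E'
from h import *
o=robot.get_obs(); print(o['position'],o['tool_rot'],o['ft_force'],o['q'])
p,d,w=snap('top','t2.png'); p,d,w=snap('scene','s2.png')
p,d,w=snap('wrist','w2.png')
q=w.reshape(-1,3); R=np.array([[.254,.967],[-.967,.254]]); r=(q[:,:2]-[.5424,-.0949])@R.T*1000
m=(q[:,2]>.045)&(q[:,2]<.053)&(abs(r[:,1])<80)&(r[:,0]>-130)&(r[:,0]<240)
print('walls lateral',np.percentile(r[m,1],[1,99]), r[m,0].min())
m=(q[:,2]>.066)&(q[:,2]<.08)&(abs(r[:,1])<60)&(r[:,0]>-130)&(r[:,0]<-40)
print('tin',np.percentile(r[m,0],[1,99]),q[m,2].max(),r[m].mean(0))
E
```

```text
time: 5.32
position: [0.4813, 0.0845, 0.1799]
tool_rot: [0.995, -0.102, 0.0, -0.0]
ft_force: [0.4, -0.1, -0.9]
grip_width: 0.0158
grip_force: 50.0
time: 6.32
position: [0.506, -0.2314, 0.1793]
tool_rot: [0.991, -0.131, -0.0, -0.001]
ft_force: [0.0, 0.9, -0.8]
grip_width: 0.0158
grip_force: 50.0
[ 0.50596698 -0.23136338  0.17926711] [ 9.91340205e-01 -1.31316304e-01 -4.78005820e-04 -6.30949295e-04] [ 0.04144887  0.85513424 -0.76430931] [-6.30085832e-01  5.18550413e-01  1.66718060e+00  7.96691267e-04
  9.57304711e-01  1.20364476e+00]
walls lateral [-68.91335266  29.76656515] -124.59813928869411
tin [-114.128196    -75.66639318] 0.07615789272970691 [-96.21599853 -18.08419506]
```

View pics/s2.png

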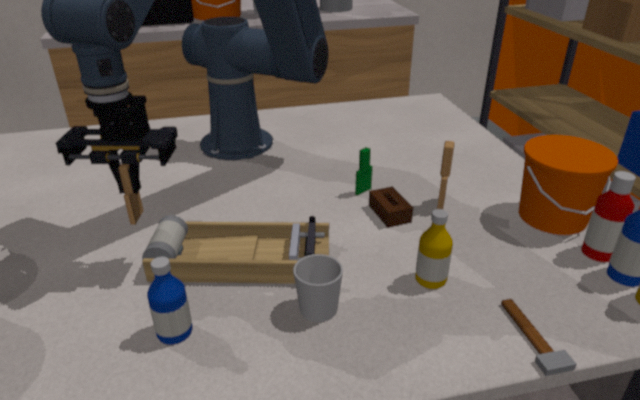

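The scene view shows the paddle held upright at (132,200), just behind the tin (165,240), with the stand empty. I lower it and approach.

```bash
python3 -m handwheel '{"hand":[0,0,0,0,0,0,0,0,0],"translation":[[0,0,-15],[0,0,-35],[0,0,-50],[0,0,-60],[0,0,-66],[0,0,-70],[0,0,-70],[0,0,-70],[0,0,-70]],"turn":[[0,0,0],[0,0,0],[0,0,0],[0,0,0],[0,0,0],[0,0,0],[0,0,0],[0,0,0.006],[0,0,0.006]]}'
python3 -m handwheel '{"hand":[0,0,0,0,0,0,0,0,0,0],"translation":[[0.5,1.9,0],[1,3.9,0],[1.4,5.3,0],[1.8,6.8,0],[2.2,8.2,0],[2.5,9.7,0],[2.9,11.1,0],[3.3,12.6,0],[3.7,14,0],[4.1,15.5,0.5]],"turn":[[0,0,0],[0,0,0],[0,0,0],[0,0,0],[0,0,0],[0,0,0],[0,0,0],[0,0,0],[0,0,0],[0,0,0]]}'
```

```text
time: 7.22
position: [0.507, -0.2322, 0.11]
tool_rot: [0.992, -0.128, 0.001, 0.0]
ft_force: [-0.4, 0.7, -0.8]
grip_width: 0.0157
grip_force: 50.0
time: 8.05
position: [0.5107, -0.2164, 0.1097]
tool_rot: [0.992, -0.128, -0.0, 0.0]
ft_force: [-0.1, -1.3, -1.0]
grip_width: 0.0157
grip_force: 50.0
```

```bash
python3 -m handwheel '{"hand":[0,0,0,0,0,0,0,0,0,0,0,0],"translation":[[0.6,2.4,0.2],[1.3,4.8,0.3],[2,7.7,0.5],[2.8,10.6,0.7],[3.6,13.5,1],[4.3,16.4,1.2],[5.1,19.3,1.4],[5.8,22.2,1.6],[6.6,25.1,1.8],[7.4,28,2],[8.1,30.9,2.2],[8.9,33.8,2.4]],"turn":[[0,0,0],[0,0,0],[0,0,0],[0,0,0],[0,0,0],[0,0,0],[0,0,0],[0,0,0],[0,0,0],[0,0,0],[0,0,0],[0,0,0]]}'
python3 - <<'E'
from h import *
p,d,w=snap('scene','s3.png'); cv2.imwrite('pics/c3.png',cv2.resize(p[100:320,60:360,::-1],(800,586)))
o=robot.get_obs(); print(o['position'],o['ft_force'],o['moment'])
E
```

```text
time: 9.05
position: [0.5196, -0.1823, 0.1122]
tool_rot: [0.992, -0.128, -0.0, -0.0]
ft_force: [0.2, -0.0, -0.0]
grip_width: 0.0151
grip_force: 50.0
[ 0.51957447 -0.18174786  0.1122003 ] [ 0.31014099 -0.1903015  -0.7928004 ] [ 0.09048556  0.02087821 -0.01317767]
```

View pics/c3.png

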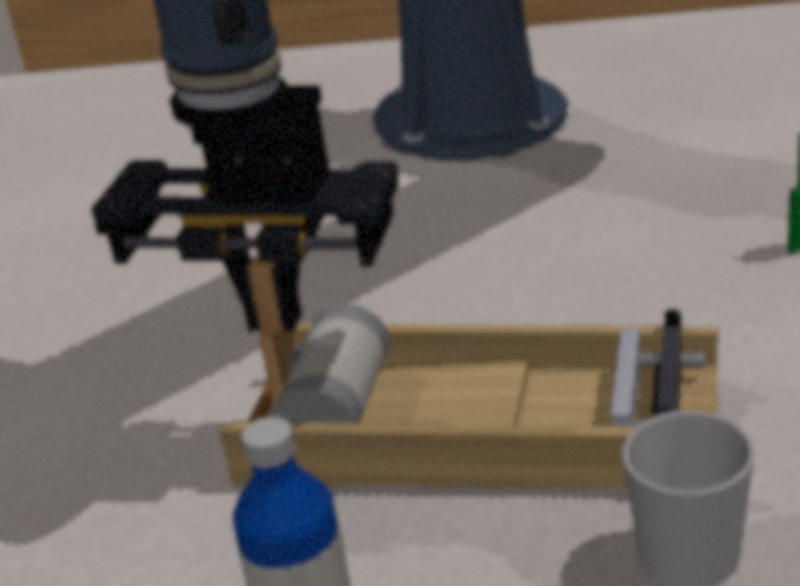

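The crop shows the paddle upright at (272,340) against the tin (335,365), rolling up the ramp. The fingers clear the tin and force is near zero. I continue.

```bash
for i in 1; do python3 -m handwheel '{"hand":[0,0,0,0,0,0,0,0,0,0,0,0],"translation":[[0.7,2.7,0.2],[1.5,5.8,0.4],[2.4,9.2,0.7],[3.3,12.6,0.9],[4.2,16,1.1],[5.1,19.4,1.4],[6,22.8,1.6],[6.9,26.2,1.9],[7.8,29.6,2.1],[8.7,33,2.3],[9.6,36.4,2.6],[10.4,39.8,2.8]],"turn":[[0,0,0],[0,0,0],[0,0,0],[0,0,0],[0,0,0],[0,0,0],[0,0,0],[0,0,0],[0,0,0],[0,0,0],[0,0,0],[0,0,0]]}'; done
python3 -m handwheel '{"hand":[0,0,0,0,0,0,0,0,0,0,0,0],"translation":[[0.9,3.4,0.2],[1.8,6.8,0.4],[2.7,10.2,0.7],[3.6,13.6,0.9],[4.5,17,1.1],[5.4,20.4,1.4],[6.3,23.8,1.6],[7.2,27.2,1.9],[8,30.6,2.1],[8.9,34,2.3],[9.8,37.4,2.6],[10.7,40.8,2.8]],"turn":[[0,0,0],[0,0,0],[0,0,0],[0,0,0],[0,0,0],[0,0,0],[0,0,0],[0,0,0],[0,0,0],[0,0,0],[0,0,0],[0,0,0]]}'
python3 - <<'E'
from h import *
p,d,w=snap('top'); o=robot.get_obs()
f=lambda a:(np.atleast_2d(a)[:,:2]-[.5424,-.0949])@np.array([[.254,.967],[-.967,.254]]).T*1000
print('pad',f(o['position']),o['ft_force'])
q=w.reshape(-1,3); r=f(q); m=(abs(r[:,1])<45)&(r[:,0]>-120)&(r[:,0]<225)
for x in range(-60,220,6):
    k=m&(abs(r[:,0]-x)<3); print(x,round(np.nanmedian(q[k,2])*1000,0) if k.any() else None,end=' | ')
E
```

```text
time: 10.1
position: [0.53, -0.1425, 0.115]
tool_rot: [0.992, -0.128, 0.0, -0.0]
ft_force: [0.0, 0.3, -1.1]
grip_width: 0.0161
grip_force: 50.0
time: 11.1
position: [0.5407, -0.1017, 0.1178]
tool_rot: [0.992, -0.128, 0.0, 0.0]
ft_force: [-0.2, -0.1, 0.1]
grip_width: 0.0154
grip_force: 50.0
pad [[-6.37908657  0.02001046]] [ 0.08214785  0.25274182 -0.2121182 ]
-60 447.0 | -54 462.0 | -48 452.0 | -42 448.0 | -36 437.0 | -30 437.0 | -24 437.0 | -18 437.0 | -12 437.0 | -6 438.0 | 0 438.0 | 6 437.0 | 12 438.0 | 18 439.0 | 24 438.0 | 30 269.0 | 36 270.0 | 42 270.0 | 48 443.0 | 54 429.0 | 60 211.0 | 66 211.0 | 72 210.0 | 78 210.0 | 84 210.0 | 90 21.0 | 96 19.0 | 102 19.0 | 108 20.0 | 114 20.0 | 120 19.0 | 126 19.0 | 132 19.0 | 138 20.0 | 144 20.0 | 150 19.0 | 156 57.0 | 162 57.0 | 168 39.0 | 174 20.0 | 180 29.0 | 186 55.0 | 192 57.0 | 198 56.0 | 204 20.0 | 210 19.0 | 216 20.0 |
```

```bash
python3 -m handwheel '{"hand":[0,0,0,0,0,0,0,0,0,0,0,0],"translation":[[0.9,3.4,0],[1.8,6.8,0],[2.7,10.2,0],[3.6,13.6,0],[4.5,17,0],[5.4,20.4,0],[6.3,23.8,0],[7.2,27.2,0],[8,30.6,0],[8.8,33.5,0],[9.4,35.9,0],[10,37.9,0]],"turn":[[0,0,0],[0,0,0],[0,0,0],[0,0,0],[0,0,0],[0,0,0],[0,0,0],[0,0,0],[0,0,0],[0,0,0],[0,0,0],[0,0,0]]}'
python3 -m handwheel '{"hand":[0,0,0,0,0,0,0,0,0,0,0,0],"translation":[[0.4,1.5,0],[0.8,2.9,0],[1.1,4.4,0],[1.5,5.8,0],[1.9,7.3,0],[2.3,8.7,0],[2.7,10.2,0],[3,11.6,0],[3.4,13.1,0],[3.8,14.5,0],[4.2,16,0],[4.6,17.4,0]],"turn":[[0,0,0],[0,0,0],[0,0,0],[0,0,0],[0,0,0],[0,0,0],[0,0,0],[0,0,0],[0,0,0],[0,0,0],[0,0,0],[0,0,0]]}'
python3 - <<'E'
from h import *
p,d,w=snap('scene'); cv2.imwrite('pics/c4.png',cv2.resize(p[100:320,60:360,::-1],(800,586))); o=robot.get_obs()
f=lambda a:(np.atleast_2d(a)[:,:2]-[.5424,-.0949])@np.array([[.254,.967],[-.967,.254]]).T*1000
print('pad',f(o['position']),o['ft_force'])
E
```

```text
time: 12.15
position: [0.5507, -0.0638, 0.1178]
tool_rot: [0.992, -0.128, -0.0, -0.0]
ft_force: [0.1, 0.1, -0.6]
grip_width: 0.0158
grip_force: 50.0
time: 13.15
position: [0.5552, -0.0465, 0.1177]
tool_rot: [0.992, -0.128, -0.0, -0.0]
ft_force: [-0.4, 0.4, -0.3]
grip_width: 0.0157
grip_force: 50.0
pad [[50.26821881 -0.12782266]] [-0.40699983  0.21344235 -0.402708  ]
```

View pics/c4.png

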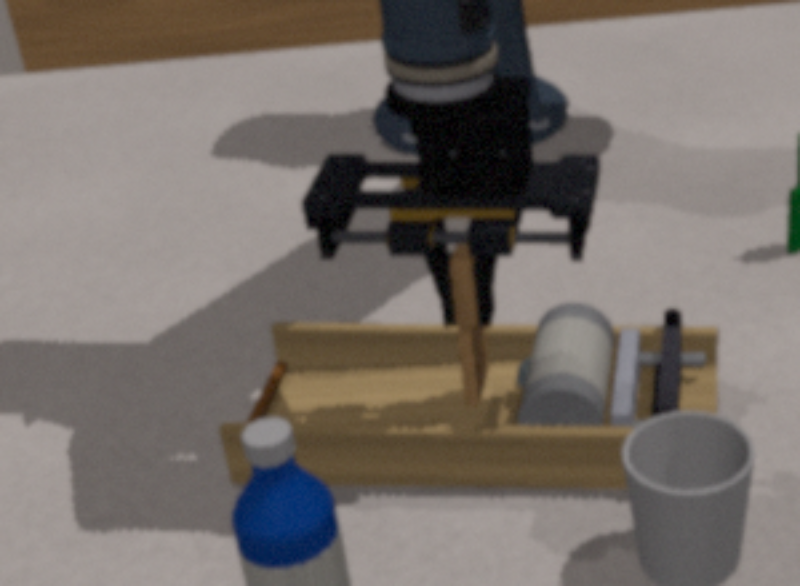

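The crop shows the tin over the step in the pocket at (567,365), near the bookend (625,375). The paddle is at (468,330), a gap behind. I close the gap, then push slowly.

```bash
python3 -m handwheel '{"hand":[0,0,0,0,0,0,0,0,0,0,0,0],"translation":[[0.8,3,0],[1.7,6.5,0],[2.6,10,-0.5],[3.5,13.5,-1],[4.4,17,-2],[5.2,20,-3],[5.8,22,-3.5],[6.2,23.5,-4],[6.5,24.7,-4],[6.8,25.7,-4],[7,26.5,-4],[7.1,27.1,-4]],"turn":[[0,0,0],[0,0,0],[0,0,0],[0,0,0],[0,0,0],[0,0,0],[0,0,0],[0,0,0],[0,0,0],[0,0,0],[0,0,0],[0,0,0]]}'
python3 -m handwheel '{"hand":[0,0,0,0,0,0,0,0,0,0,0,0],"translation":[[0.2,0.7,0],[0.4,1.4,0],[0.6,2.2,0],[0.8,2.9,0],[0.9,3.6,0],[1.1,4.4,0],[1.3,5.1,0],[1.5,5.8,0],[1.7,6.5,0],[1.9,7.3,0],[2.1,8,0],[2.3,8.7,0]],"turn":[[0,0,0],[0,0,0],[0,0,0],[0,0,0],[0,0,0],[0,0,0],[0,0,0],[0,0,0],[0,0,0],[0,0,0],[0,0,0],[0,0,0]]}'
python3 -c "
from h import *
o=robot.get_obs();print((o['position'][:2]-[.5424,-.0949])@[.254,.967]*1000,o['ft_force']@[.254,.967,0])"
```

```text
time: 14.2
position: [0.5624, -0.0197, 0.1138]
tool_rot: [0.992, -0.128, 0.0, 0.0]
ft_force: [0.1, -0.2, -0.0]
grip_width: 0.0154
grip_force: 50.0
time: 15.2
position: [0.5646, -0.0109, 0.1138]
tool_rot: [0.992, -0.128, -0.0, -0.0]
ft_force: [-0.1, -0.2, -1.0]
grip_width: 0.0153
grip_force: 50.0
86.9245094071085 -0.23977629463336683
```

```bash
for i in 1 2; do python3 -m handwheel '{"hand":[0,0,0,0,0,0],"translation":[[0.2,0.7,0],[0.4,1.4,0],[0.6,2.2,0],[0.8,2.9,0],[0.9,3.6,0],[1.1,4.4,0]],"turn":[[0,0,0],[0,0,0],[0,0,0],[0,0,0],[0,0,0],[0,0,0]]}' | grep -E 'pos|ft'
python3 -c "
from h import *
o=robot.get_obs();print((o['position'][:2]-[.5424,-.0949])@[.254,.967]*1000,o['ft_force']@[.254,.967,0])"; done
```

```text
position: [0.5657, -0.0071, 0.1138]
ft_force: [-1.3, -3.7, -0.7]
90.7724045850438 -3.9210016233113465
position: [0.567, -0.0021, 0.1138]
ft_force: [-0.5, -3.5, -0.1]
95.97684770418911 -3.468356263010401
```

```bash
python3 -m handwheel '{"hand":[0,0,0,0,0,0,0],"translation":[[0.1,0.5,0],[0.3,1,0],[0.4,1.5,0],[0.5,2,0],[0.6,2.4,0],[0.8,2.9,0],[0.9,3.4,0]],"turn":[[0,0,0],[0,0,0],[0,0,0],[0,0,0],[0,0,0],[0,0,0],[0,0,0]]}' | grep -E 'pos|ft'
for i in 1 2 3; do python3 -m handwheel '{"hand":[0,0],"translation":[[0.1,0.4,0],[0.2,0.8,0]],"turn":[[0,0,0],[0,0,0]]}' | grep -E 'pos|ft'; done
python3 -c "
from h import *
o=robot.get_obs();print((o['position'][:2]-[.5424,-.0949])@[.254,.967]*1000,o['ft_force']@[.254,.967,0])"
```

```text
position: [0.5678, 0.0013, 0.1138]
ft_force: [-0.1, -3.1, -1.7]
position: [0.568, 0.0021, 0.1138]
ft_force: [-0.4, -3.2, -0.7]
position: [0.5681, 0.0024, 0.1138]
ft_force: [-0.9, -6.1, 1.0]
position: [0.5682, 0.0026, 0.1138]
ft_force: [-0.8, -6.8, 0.7]
100.80895051319804 -6.768803004679278
```

```bash
for i in 1 2; do python3 -m handwheel '{"hand":[0,0],"translation":[[0.1,0.2,0],[0.1,0.4,0]],"turn":[[0,0,0],[0,0,0]]}' | grep -E 'pos|ft'; done
python3 -m handwheel '{"hand":[0,0],"translation":[[0,0,0],[0,0,0]],"turn":[[0,0,0],[0,0,0]]}' | grep -E 'pos|ft'
```

```text
position: [0.5682, 0.0026, 0.1138]
ft_force: [-0.9, -8.8, -0.3]
position: [0.5682, 0.0027, 0.1138]
ft_force: [-1.7, -9.1, -0.1]
position: [0.5682, 0.0027, 0.1138]
ft_force: [-1.1, -8.9, -0.1]
```

At about 9 N on the buffer. I hold it there.

```bash
for i in 1 2; do python3 -m handwheel '{"hand":[0,0,0,0,0,0,0],"translation":[[0,0,0],[0,0,0],[0,0,0],[0,0,0],[0,0,0],[0,0,0],[0,0,0]],"turn":[[0,0,0],[0,0,0],[0,0,0],[0,0,0],[0,0,0],[0,0,0],[0,0,0]]}' | grep -E 'pos|ft'; done
python3 - <<'E'
from h import *
p,d,w=snap('top'); q=w.reshape(-1,3)
r=(q[:,:2]-[.5424,-.0949])@np.array([[.254,.967],[-.967,.254]]).T*1000
for lo,hi in((-50,-25),(25,50)):
  print([(x,int(np.nanmedian(q[k,2])*1000)) for x in range(100,210,3) for k in[(r[:,1]>lo)&(r[:,1]<hi)&(abs(r[:,0]-x)<2)] if k.any()])
E
```

```text
position: [0.5682, 0.0027, 0.1138]
ft_force: [-2.0, -8.9, 0.1]
position: [0.5682, 0.0027, 0.1138]
ft_force: [-1.1, -9.1, -0.4]
[(100, 423), (103, 422), (106, 424), (109, 423), (112, 423), (115, 423), (118, 423), (121, 423), (124, 423), (127, 424), (130, 422), (133, 422), (136, 421), (139, 420), (142, 418), (145, 421), (148, 426), (151, 425), (154, 424), (157, 423), (160, 418), (163, 408), (166, 207), (169, 207), (172, 207), (175, 207), (178, 207), (181, 207), (184, 207), (187, 207), (190, 207), (193, 207), (196, 206), (199, 43), (202, 21), (205, 21), (208, 19)]
[(100, 412), (103, 411), (106, 410), (109, 412), (112, 415), (115, 414), (118, 417), (121, 421), (124, 422), (127, 421), (130, 422), (133, 424), (136, 427), (139, 77), (142, 481), (145, 481), (148, 481), (151, 478), (154, 470), (157, 427), (160, 394), (163, 63), (166, 56), (169, 58), (172, 59), (175, 59), (178, 59), (181, 57), (184, 168), (187, 184), (190, 60), (193, 58), (196, 56), (199, 55), (202, 20), (205, 22), (208, 21)]
```

The bookend and buffer read as touching (166–181, then 184), so it is home. I back off, lift, and return to the stand.

```bash
python3 -m handwheel '{"hand":[0,0,0,0,0,0,0,0,0,0,0,0],"translation":[[-0.2,-0.7,0],[-0.5,-2,0],[-1,-4,0],[-2,-8,0],[-3.5,-13,0],[-5,-19,0],[-5,-19,10],[-5,-19,25],[-5,-19,45],[-5,-19,65],[-5,-19,75],[-5,-19,80]],"turn":[[0,0,0],[0,0,0],[0,0,0],[0,0,0],[0,0,0],[0,0,0],[0,0,0],[0,0,0],[0,0,0],[0,0,0],[0,0,0],[0,0,0]]}'
python3 -m handwheel '{"hand":[0,0,0,0,0,0,0,0,0,0,0,0],"translation":[[-8,25,0],[-18,56,0],[-28,88,0],[-38,120,0],[-48,152,0],[-58,184,0],[-68,216,0],[-78,248,0],[-88,278,0],[-96,302,0],[-100.6,316.6,0],[-100.6,316.6,0]],"turn":[[0,0,0.03],[0,0,0.08],[0,0,0.13],[0,0,0.18],[0,0,0.23],[0,0,0.28],[0,0,0.33],[0,0,0.364],[0,0,0.364],[0,0,0.364],[0,0,0.364],[0,0,0.364]]}'
python3 - <<'E'
from h import *
def rect(q):
    r=cv2.minAreaRect((q[:,:2]*1000).astype(np.float32)); return np.round(r[0],1),np.round(r[1],1),round(r[2],2),len(q)
o=robot.get_obs(); print(o['position'],o['tool_rot'],o['ft_force'])
p,d,w=snap('top'); q=w.reshape(-1,3); m=(abs(q[:,0]-.462)<.07)&(abs(q[:,1]-.3)<.07)&(q[:,2]>.03)&(q[:,2]<.046); print('stand',rect(q[m]))
p,d,w=snap('wrist','w5.png')
p2,_,w=snap('scene'); q=w.reshape(-1,3); m=(abs(q[:,0]-.462)<.05)&(abs(q[:,1]-.3)<.035)&(q[:,2]>.1)&(q[:,2]<.165)
for z in(.115,.125,.135,.145,.155): 
    k=m&(abs(q[:,2]-z)<.004); print(z,q[k][:,:2].mean(0)*1000,np.percentile(q[k][:,1],[2,98])*1000,np.percentile(q[k][:,0],98)*1000)
print('foot z',q[m][:,2].min())
cv2.imwrite('pics/w5c.png',cv2.resize(np.hstack([p[0:260,160:460],p2[60:320,280:580]]),(800,347))[:,:,::-1])
E
```

```text
time: 20.0
position: [0.5646, -0.0147, 0.1961]
tool_rot: [0.992, -0.128, 0.002, 0.0]
ft_force: [0.7, 0.3, -1.5]
grip_width: 0.0155
grip_force: 50.0
time: 21.0
position: [0.461, 0.3048, 0.1932]
tool_rot: [0.998, 0.056, -0.001, -0.0]
ft_force: [-0.6, -0.3, -0.3]
grip_width: 0.016
grip_force: 50.0
[0.46102763 0.30475036 0.19323039] [ 9.98441232e-01  5.58063949e-02 -7.71749680e-04 -3.95543589e-04] [-0.59076167 -0.3414914  -0.31420067]
stand (array([466.2, 295.4]), array([100.2,  59.5]), 15.34, 216)
0.115 [471.99937106 299.52799918] [294.55625472 308.59946903] 488.4174973710392
0.125 [470.21169638 299.17279512] [294.17216421 308.05793943] 490.7054118196057
0.135 [471.3617643  299.83114288] [294.3353611  308.96711068] 489.85313131578334
0.145 [470.65337337 299.80583135] [295.2208735  307.91151995] 487.94029505701474
0.155 [471.13566898 299.32906488] [294.29806105 307.96414893] 490.12524380441397
foot z 0.11099803554810206
```

View pics/w5c.png

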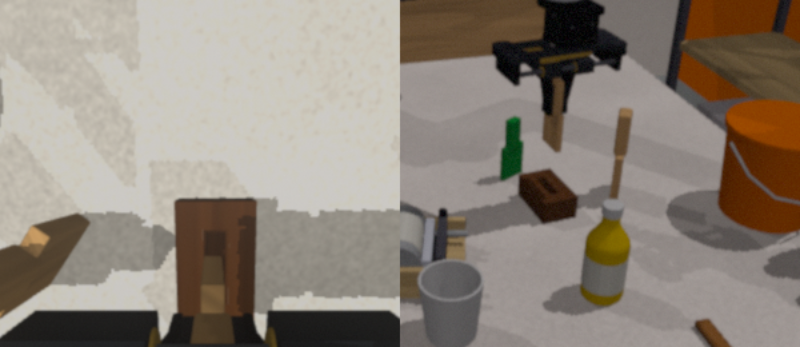

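The wrist view shows the empty slot straight ahead with the blade aligned at (212,285). The scene view shows the paddle hanging vertical above the stand. I let the arm settle and read the residual.

```bash
python3 -m handwheel '{"hand":[0,0,0,0],"translation":[[0,0,0],[0,0,0],[0,0,-20],[0,0,-20]],"turn":[[0,0,0],[0,0,0],[0,0,0],[0,0,0]]}'; python3 -m handwheel '{"hand":[0,0],"translation":[[0,0,0],[0,0,0]],"turn":[[0,0,0],[0,0,0]]}'
python3 -c "
from h import *
o=robot.get_obs();print(o['position']*1000,o['tool_rot'],o['ft_force'])"
```

```text
time: 21.48
position: [0.4618, 0.3004, 0.1717]
tool_rot: [0.999, 0.053, -0.002, 0.001]
ft_force: [-0.8, -1.4, -0.3]
grip_width: 0.0159
grip_force: 50.0
time: 21.65
position: [0.4633, 0.3016, 0.174]
tool_rot: [0.999, 0.053, -0.0, 0.0]
ft_force: [0.3, 0.4, 0.0]
grip_width: 0.0156
grip_force: 50.0
[463.25936166 301.5899142  174.03758687] [ 9.98572191e-01  5.34188826e-02 -4.34165702e-05  2.88809638e-05] [0.31856728 0.37003024 0.0166997 ]
```

```bash
python3 -m handwheel '{"hand":[0,0,0,0,0,0,0,0],"translation":[[-0.8,-1.4,-10],[-0.8,-1.4,-25],[-0.8,-1.4,-36],[-0.8,-1.4,-44],[-0.8,-1.4,-48],[-0.8,-1.4,-48],[-0.8,-1.4,-48],[-0.8,-1.4,-48]],"turn":[[0,0,0],[0,0,0],[0,0,0],[0,0,0],[0,0,0],[0,0,0],[0,0,0],[0,0,0]]}'
python3 -m handwheel '{"hand":[0,0,0,0],"translation":[[0,0,-4],[0,0,-8],[0,0,-12],[0,0,-12]],"turn":[[0,0,0],[0,0,0],[0,0,0],[0,0,0]]}'
```

```text
time: 22.32
position: [0.4626, 0.3009, 0.1262]
tool_rot: [0.999, 0.054, 0.001, -0.0]
ft_force: [0.4, -0.6, -0.1]
grip_width: 0.0159
grip_force: 50.0
time: 22.65
position: [0.4616, 0.3004, 0.113]
tool_rot: [0.999, 0.054, -0.001, 0.0]
ft_force: [0.3, -0.0, -1.1]
grip_width: 0.0156
grip_force: 50.0
```

```bash
python3 -m handwheel '{"hand":[0,0,0,0,0,0,0],"translation":[[0,0,-4],[0,0,-8],[0,0,-12],[0,0,-16],[0,0,-20],[0,0,-21],[0,0,-21]],"turn":[[0,0,0],[0,0,0],[0,0,0],[0,0,0],[0,0,0],[0,0,0],[0,0,0]]}'
python3 -m handwheel '{"hand":[0,0],"translation":[[0,0,0],[0,0,0]],"turn":[[0,0,0],[0,0,0]]}'
python3 -c "
from h import *
o=robot.get_obs();print(o['position']*1000,o['tool_rot'],o['ft_force'])"
```

```text
time: 23.23
position: [0.4618, 0.3005, 0.0922]
tool_rot: [0.999, 0.054, -0.001, 0.0]
ft_force: [-0.2, 0.2, -0.5]
grip_width: 0.0157
grip_force: 50.0
time: 23.4
position: [0.4623, 0.3007, 0.0929]
tool_rot: [0.999, 0.054, 0.0, -0.0]
ft_force: [-0.5, -0.2, -0.7]
grip_width: 0.0159
grip_force: 50.0
[462.26400515 300.72186077  92.91926049] [ 9.98548070e-01  5.38675900e-02  1.72629539e-04 -6.42782579e-05] [-0.46424493 -0.1654403  -0.71973763]
```

```bash
python3 -m handwheel '{"hand":[0,0,0,0,0],"translation":[[0,0,-1],[0,0,-2],[0,0,-3],[0,0,-3.3],[0,0,-3.3]],"turn":[[0,0,0],[0,0,0],[0,0,0],[0,0,0],[0,0,0]]}'
python3 -m handwheel '{"hand":[0.2,0.25,0.3,0.4,0.6,0.8,1,1,1,1,1,1],"translation":[[0,0,0],[0,0,0],[0,0,0],[0,0,0],[0,0,0],[0,0,0],[0,0,0],[0,0,0],[0,0,0],[0,0,0],[0,0,0],[0,0,0]],"turn":[[0,0,0],[0,0,0],[0,0,0],[0,0,0],[0,0,0],[0,0,0],[0,0,0],[0,0,0],[0,0,0],[0,0,0],[0,0,0],[0,0,0]]}'
```

```text
time: 23.82
position: [0.462, 0.3006, 0.0894]
tool_rot: [0.999, 0.054, -0.0, 0.0]
ft_force: [0.0, 0.3, 0.0]
grip_width: 0.0155
grip_force: 50.0
time: 24.82
position: [0.4621, 0.3006, 0.0895]
tool_rot: [0.999, 0.054, -0.0, 0.0]
ft_force: [0.4, -0.5, -0.2]
grip_width: 0.0778
grip_force: 0.0
```

Released. I rise straight up, move aside, and check.

```bash
python3 -m handwheel '{"hand":[1,1,1,1,1,1,1,1,1,1,1,1],"translation":[[0,0,5],[0,0,15],[0,0,30],[0,0,50],[0,0,75],[0,0,100],[0,0,125],[0,0,145],[0,0,155],[0,0,160],[0,0,160],[0,0,160]],"turn":[[0,0,0],[0,0,0],[0,0,0],[0,0,0],[0,0,0],[0,0,0],[0,0,0],[0,0,0],[0,0,0],[0,0,0],[0,0,0],[0,0,0]]}'
python3 -m handwheel '{"hand":[1,1,1],"translation":[[0,0,0],[0,0,0],[0,0,0]],"turn":[[0,0,0],[0,0,0],[0,0,0]]}' | grep -E 'time|pos'
python3 - <<'E'
from h import *
p,d,w=snap('top'); q=w.reshape(-1,3)
r=(q[:,:2]-[.5424,-.0949])@np.array([[.254,.967],[-.967,.254]]).T*1000
print([(x,int(np.nanmedian(q[k,2])*1000)) for x in range(90,210,3) for k in[(abs(r[:,1])<45)&(abs(r[:,0]-x)<2)] if k.any()])
p,d,w=snap('scene'); cv2.imwrite('pics/fin.png',cv2.resize(p[100:350,120:520,::-1],(800,500)))
E
```

```text
time: 25.82
position: [0.4615, 0.3004, 0.2489]
tool_rot: [0.999, 0.054, -0.001, 0.0]
ft_force: [-0.5, 0.6, -0.7]
grip_width: 0.0871
grip_force: 0.0
time: 26.07
position: [0.4616, 0.3004, 0.2483]
[(90, 19), (93, 19), (96, 19), (99, 19), (102, 19), (105, 48), (108, 58), (111, 63), (114, 67), (117, 71), (120, 73), (123, 74), (126, 76), (129, 77), (132, 77), (135, 78), (138, 77), (141, 77), (144, 77), (147, 76), (150, 74), (153, 72), (156, 70), (159, 66), (162, 61), (165, 55), (168, 57), (171, 56), (174, 57), (177, 57), (180, 54), (183, 40), (186, 55), (189, 56), (192, 56), (195, 56), (198, 55), (201, 20), (204, 20), (207, 20)]
```

View pics/fin.png

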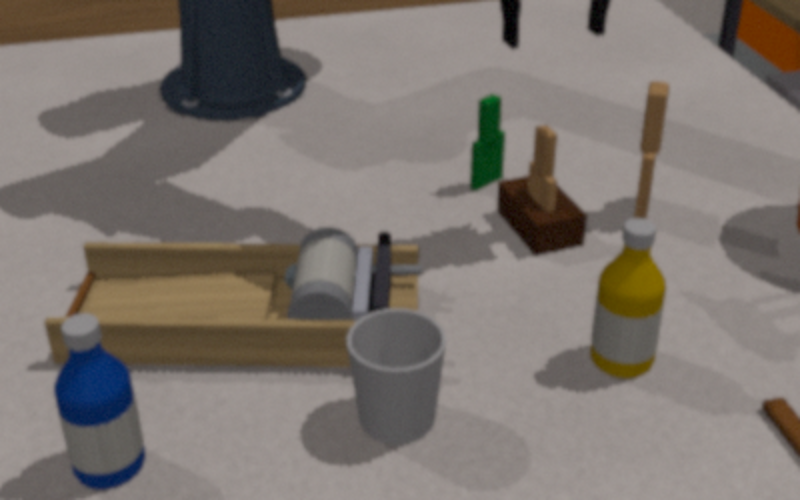

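The final view shows the tin in the pocket at (323,275), against the bookend (362,285), which is on the buffer (383,275). The paddle is upright in its stand (543,165), the bystanders are untouched, and the gripper is clear.

```bash
python3 -c "
from rig import hand_in
print(hand_in())"
```

```text
the job is handed in; nothing more can be done
None
```

The job is handed in: the tin is in the pocket with the bookend home on its buffer, pressed at about 9 N for over a second. The paddle is back upright in its stand and the gripper is clear. It took about 26 s, and the highest push I read was about 9 N.

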